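# Set a board carriage to its mark, lock it and hold its index plunger out

### The job

On the slide fixture, swing the clamp lever to free the carriage, slide the carriage by its fin until its pointer stands at the point of the mark clip, and swing the lever back to lock it there. Then pull the index plunger straight up to its stop and finish while holding it fully out, clear of the hole in the index plate, so that a colleague could turn the board. Keep the plunger home until the carriage is locked, leave the index plate unturned, and do not disturb the screw jar, the solder reel and the multimeter lying around.

Things in the scene. Friction and masses are not known exactly. Their poses are not given: they have to be found in the camera images.
- slide_base: Grey base plate of the slide fixture, 120 x 400 mm, top 12 mm above the worktop, fixed, with two rails and an end block (33 mm high) at each end. Origin: under its centre at z = 0. y runs along the rails, -x is the front (toward the robot), z up; the fixture's parts share these axes when the joints read 0. All of it stays below 110 mm above the worktop (125 mm with the plunger pulled).
- carriage (a joint): Position of the carriage along the rails, m, 0 to 0.12, growing toward the base's +y. The carriage is an aluminium plate 110 x 245 mm, its top 35 mm above the worktop. Free, it takes about 8 N to slide and stays where it is left; with the lever locked a brake holds it against some 40 N.
- pointer_tip (a point): Lower tip of the dark downward-pointing wedge on the front face of the carriage, 23 mm above the worktop, 57 mm in front of the carriage's middle line.
- mark_clip: The mark: small steel clip, 22 mm wide, fixed on the front edge of the base, with an upright pointed tab. Axes as the base; origin in its middle on the base's front edge, 12 mm above the worktop. The carriage is at the mark when pointer_tip and mark_tip have the same position along the base's y. At the start the mark lies 30 to 105 mm from the pointer, toward the base's +y.
- mark_tip (a point): Upper point of the mark clip's tab, about 23 mm above the worktop.
- fin_top (a point): Top centre of the upright aluminium fin at the +y end of the carriage, fixed to it, for pushing and pulling it. It is 12 mm thick along the base's y, 40 mm wide along x; its top is 85 mm above the worktop and it is free all round down to 48 mm above the worktop (the board on the plate ends 40 mm or more to its -y side).
- clamp_lever (a joint): Angle of the clamp lever, rad, 0 to 1.1 (stops), about the vertical axis through lever_pivot. 0: locked, arm pointing to the base's -x (front). Grows counterclockwise seen from above (arm turning toward the base's -y); past 0.65 the brake is off, 1.1 is fully free. Starts within 0.08 of locked. Turning it takes 2 to 4 N at the post; it stays where it is left.
- lever_pivot (a point): Point on the lever's axis, fixed to the carriage, 46 mm above the worktop.
- lever_post_top (a point): Top centre of the black upright round post (diameter 16 mm) at the end of the lever's arm, 65 mm from the axis; its top is 92 mm above the worktop and 34 mm of it stand free above the arm (arm top and collar end at 58 mm).
- index_plunger (a joint): Travel of the sprung index plunger, m: 0 home with its pin 8 mm deep in a hole of the index plate, 0.014 pulled up to its stop. A spring pulls it home with 5 N at 0 and 9.5 N at 0.014; let go, it snaps back.
- plunger_top (a point): Top centre of the plunger's black block-shaped knob (flats 20 mm apart along the base's x, 26 mm wide along y, 26 mm high), mid-carriage. At home its top is 107 mm above the worktop, its underside 81 mm; the housing below (diameter 20 mm) ends at 69 mm, the bracket arm (26 mm wide along x) at 63 mm. The board, 20 mm away on the +y side, reaches 80 mm; along x it is free.
- index_plate (a joint): Turn of the round steel index plate (diameter 96 mm, top 47 mm above the worktop) that carries a small circuit board, rad; 0 at the start and held by the plunger's pin.
- screw_jar: Clear jar of screws, 56 mm in diameter, 67 mm high, loose on the worktop behind the base; leave alone. Origin at the middle of its underside.
- solder_reel: Reel of solder, 60 mm in diameter, 42 mm high, loose behind the base; leave alone. Origin at the middle of its underside.
- multimeter: Flat hand-held multimeter, 138 x 70 x 39 mm, lying loose to the right front of the base; leave alone. Origin at the middle of its underside.

How it is judged:
On the way, in this order (a step that is already met when the one before it is completed fails the run):
1. the clamp lever is swung free (value of joint clamp_lever above 0.7 rad), for 0.1 s.
2. the carriage is slid to the mark with the lever free (y of pointer_tip in the frame of mark_clip between -0.004 and 0.004 m and value of joint clamp_lever above 0.6 rad), for 0.2 s.
3. the lever is locked again with the carriage at the mark (y of pointer_tip in the frame of mark_clip between -0.004 and 0.004 m and value of joint clamp_lever below 0.15 rad), for 0.2 s.
4. the plunger is pulled up to its stop and held (value of joint index_plunger above 0.012 m and value of joint clamp_lever below 0.15 rad), for 0.3 s.
At the end, for the whole second after the job is handed in: The program ends with the fingers still holding (over 3 N) the plunger pulled at least 12 of its 14 mm, the pointer within 4 mm of the mark along the rails, the lever locked (below 0.15 rad) and the index plate unturned (within 0.05 rad) (all of step 4 and y of pointer_tip in the frame of mark_clip between -0.004 and 0.004 m and value of joint index_plate between -0.05 and 0.05 rad and contact force between the fingers and anything else above 3 N); the arm keeps its last pose, push and grip.
It fails at once if the plunger is pulled (over 5 mm) while the lever is not locked (value of joint index_plunger above 0.005 m and value of joint clamp_lever above 0.2 rad).
It fails at once if the index plate is turned (value of joint index_plate above 0.15 rad or value of joint index_plate below -0.15 rad).
It fails at once if the screw jar, solder reel or multimeter is disturbed (moved over 20 mm) (distance of any of screw_jar, solder_reel, multimeter from where it was at the start of the episode above 0.02 m).
It also fails if it takes over 72 s, if anything falls off the work surface, if the arm or the gripper's body presses on something with over 40 N, if the wrist force passes 120 N, or if a joint passes its speed limit or range.

### The arm

A 6-joint arm with a two-finger parallel gripper is mounted at the origin on a cart in front of the work surface, level with it; the furniture and walls round the work are solid. World frame = base frame: x ahead of the robot, y to its left, z up, the work surface at z = 0. Lengths are in m, angles in rad, forces in N, time in s.
With the tool pointing down it reaches from about 0.375 to 0.9 m from the base axis. Payload 3.1 kg.
Tool frame: the origin (TCP) lies at the very end of the fingers, on their centre line; the grasp point (between the pads) lies 19 mm behind it; z points along the fingers, y is the line along which they close (so a half turn about z gives the same grasp; the last joint's range is limited). The gripper opens to 85 mm and grips with 20 to 120 N. Pads are 22 mm wide; open, the fingers measure 114 mm over their backs; the gripper's body (76 mm by 85 mm) begins 54 mm behind the grasp point. The pads swing forward as they close: fully open they stand 13 mm farther back than shut.
Start: joints at [1.093, 0.527, 1.433, -0, 1.181, -0.178], TCP at [0.185, 0.597, 0.231] pointing down, gripper open.
Joint ranges: [-3.08, 3.08], [-0.75, 2.2], [0.22, 2.44], [-1.43, 4.57], [0, 2.65], [-2.85, 2.85]. Speed limits (rad/s): [2.79, 2.79, 3.14, 3.14, 3.14, 3.14].

### API

Orientations are given as a rotation vector (axis times angle).
In Python, from bench import read_state, eyes, ticket, spotter gives the robot as it stands.
- The arm moves only by the shell command python3 -m crank 'ROWS' [OPENING] [FORCE]. ROWS is JSON, a list of rows, each a list of 6 numbers: the shift along the tool's x, y, z in units of 25 mm (1.0 is 25 mm), then the turn, a rotation vector about the tool's x, y, z in units of 6 degrees (1.0 is 6 degrees). A call has 1 to 12 rows; each row is the pose to reach, as a shift and turn from the pose commanded when the call began, along the tool's axes at that moment; what a row does not reach only later rows make up. A row lasts 1/12 s, in which the tool goes at most 41.7 mm and 7.16 degrees, less where a joint would pass 70% of its speed; a pose out of reach is approached as far as the arm can. A call with a gripper value outside its range is refused whole. OPENING is the opening, from 0 (shut) to 1 (fully open), set as the call begins (- or left out, the last holds). The fingers move at their own pace and stop on an object; FORCE is the grip in N (left out, the last holds). Time passes only in rows, so rows that repeat a pose let the fingers close. It gives the time, the measured TCP pose, the force, the opening and the grip force at its end, in the units of the state.
- read_state(): the state, without advancing time (a new reading comes with each control period).
- eyes.grab_frame(name): name is "scene" or "top" or "wrist"; returns a dict with "frame" (400x640x3 uint8, red, green, blue), "depth" (400x640 float32, m along the optical axis (not along the pixel's ray), 0 where there is no reading), "fovy" (degrees; the focal length in pixels is half the picture's height over the tangent of half this angle, whatever the lens; pixels are square), "cx", "cy" (the principal point, pixels), "R" (3x3) and "t" (3): a world point X has camera coordinates R X + t. Camera axes: x right, y down, z forward; pixel columns grow to the right and rows downward; lengths in m; the calibration is good to about 2 mm. The wrist camera is an equidistant fisheye: a pixel r from the principal point sees the ray r / f radians off the axis. A picture is of the moment at which its call begins.
- ticket.job_done(): hands the job in; it is judged then, once.
Trained networks look in the newest picture that a camera, given by its name, has taken for a name from the list of things; names that differ only in an ending like _2 or _b are one class to them, and where a whole thing is asked for, a point or a joint stands for the part that bears it (a point fixed in the world has none). Each returns a list of dicts, best first, with "p" (0 to 1); they miss things now and then, are a little off and sometimes report something else, mostly with a low value. They report only what shows in the picture. A call takes as long as a camera call.
- spotter.outline_of(camera, thing): "pixels" (400x640 bool, what is visible of it) and "box" ([left, top, right, bottom] in pixels, round what is visible of it).
The state is a dict: "t": time; "qpos": joint angles; "joint_velocities": joint speeds; "effort": joint torques, N m; "tcp_pos": TCP position; "tool_rot": TCP orientation; "contact_force": force on the tool from outside, world axes, zero at the start; "torque": the same for the moment, N m; "opening": finger opening in m; "grasp_force": force on a finger pad.
Only numpy, scipy, OpenCV 4.12 (cv2) and the standard library are available. Lean on these libraries where they do the work, as an engineer would, in place of code of your own. Each camera call takes 0.05 s, during which the arm holds its last target. There are 200 camera calls.

## Working session

There is one attempt and no reset: what is moved stays moved. The work goes in short steps, Python scripts to look and compute and a shell command to move; the robot and the scene stay as the last step left them, time stands still between calls to the robot, and variables do not carry over. Pictures are saved under pics/ and viewed, at most 10 in all, crops included, and the job is handed in when it is done.

```bash
mkdir -p pics; ls
cat > h.py <<'E'
import numpy as np, cv2
from scipy.spatial.transform import Rotation as Ro
from bench import read_state, eyes, ticket, spotter
def world(g,u,v,z=None):
    """pixels -> world; by depth, or on plane z"""
    f=200/np.tan(np.radians(g['fovy'])/2); u=np.asarray(u,float); v=np.asarray(v,float)
    ray=np.stack([(u-g['cx'])/f,(v-g['cy'])/f,np.ones_like(u)],-1)
    R,t=np.array(g['R']),np.array(g['t']); C=-R.T@t; d=ray@R
    if z is None: return C+d*g['depth'][v.astype(int),u.astype(int)][...,None]
    return C+d*((z-C[2])/d[...,2])[...,None]
def save(n,im): cv2.imwrite('pics/'+n,im[...,::-1])
E
python3 - <<'E'
from h import *
s=read_state(); print({k:np.round(v,3) for k,v in s.items()})
for n in ['top','scene']:
    g=eyes.grab_frame(n); save(n+'0.png',g['frame']); print(n,g['fovy'],np.round(-np.array(g['R']).T@g['t'],3))
    for th in ['slide_base','pointer_tip','mark_clip','fin_top','clamp_lever','lever_post_top','index_plunger','plunger_top','screw_jar','solder_reel','multimeter']:
        r=spotter.outline_of(n,th)
        for o in r[:2]:
            v,u=np.nonzero(o['pixels']); p=world(g,u,v); k=p[g['depth'][v,u]>0]
            print(th,round(o['p'],2),o['box'],len(u),np.round(np.median(k,0),3), 'zmax',np.round(np.percentile(k[:,2],97),3))
E
```

```text
pics
{'t': np.float64(0.0), 'qpos': array([ 1.093,  0.528,  1.434,  0.   ,  1.181, -0.178]), 'joint_velocities': array([-0.002,  0.   ,  0.001,  0.001, -0.001,  0.001]), 'effort': array([ 1.0000e-03, -4.4235e+01, -1.7802e+01, -0.0000e+00,  8.0000e-03,
       -0.0000e+00]), 'tcp_pos': array([0.184, 0.596, 0.23 ]), 'tool_rot': array([-4.690e-01, -3.106e+00,  3.000e-03]), 'contact_force': array([-0.168,  0.03 ,  0.044]), 'torque': array([-0.   , -0.006,  0.075]), 'grasp_force': np.float64(0.0), 'opening': np.float64(0.086)}
top 57.779485971647894 [ 0.36  -0.089  0.941]
slide_base 0.9 [242.3, 161.1, 401.9, 225.4] 7193 [ 0.535 -0.077  0.034] zmax 0.083
pointer_tip 0.94 [293.1, 159.3, 396.6, 216.4] 4244 [ 0.542 -0.138  0.037] zmax 0.09
fin_top 0.65 [292.0, 161.4, 393.8, 217.7] 4126 [ 0.543 -0.138  0.037] zmax 0.091
clamp_lever 0.57 [364.8, 177.3, 383.3, 211.8] 262 [ 0.535 -0.218  0.061] zmax 0.092
lever_post_top 0.61 [368.1, 175.5, 382.1, 210.1] 242 [ 0.544 -0.217  0.061] zmax 0.092
index_plunger 0.66 [340.5, 176.4, 351.3, 186.7] 110 [ 0.548 -0.145  0.106] zmax 0.109
index_plunger 0.32 [24
[... 986 characters left out ...]
0.535 -0.154  0.036] zmax 0.092
clamp_lever 0.8 [366.2, 245.1, 393.5, 280.0] 437 [ 0.528 -0.224  0.06 ] zmax 0.092
clamp_lever 0.56 [351.3, 213.9, 369.1, 231.7] 182 [ 0.542 -0.15   0.104] zmax 0.108
lever_post_top 0.6 [364.4, 241.4, 393.6, 279.5] 404 [ 0.528 -0.225  0.06 ] zmax 0.092
index_plunger 0.48 [349.8, 214.7, 367.6, 232.5] 189 [ 0.542 -0.15   0.103] zmax 0.108
plunger_top 0.5 [350.1, 211.7, 367.0, 231.1] 199 [ 0.542 -0.15   0.103] zmax 0.108
screw_jar 0.55 [369.3, 176.8, 395.5, 210.4] 753 [ 0.668 -0.119  0.052] zmax 0.068
solder_reel 0.56 [304.5, 146.8, 329.1, 170.7] 589 [0.664 0.077 0.039] zmax 0.043
multimeter 0.61 [294.5, 309.5, 369.4, 385.7] 3141 [ 0.339 -0.274  0.027] zmax 0.036
```

Run:
```python
from h import *
G={n:eyes.grab_frame(n) for n in ['top','scene']}
g=G['top']
# height map over fixture from both cameras
for n,g in G.items():
    vv,uu=np.mgrid[0:400,0:640]; P=world(g,uu.ravel(),vv.ravel()); ok=(g['depth'].ravel()>0)
    P=P[ok]; m=(P[:,0]>.44)&(P[:,0]<.62)&(P[:,1]>-.32)&(P[:,1]<.2)&(P[:,2]>.006)
    Q=P[m]; print(n,'rect base',cv2.minAreaRect(Q[:,:2].astype(np.float32)))
    q=Q[(Q[:,2]>.028)&(Q[:,2]<.04)&(Q[:,1]<.03)]; print(' carriage?',cv2.minAreaRect(q[:,:2].astype(np.float32)))
    hi=Q[(Q[:,2]>.076)]
    lab=[]
    from scipy.cluster.hierarchy import fcluster,linkage
    L=fcluster(linkage(hi,'single'),.012,'distance')
    for k in set(L):
        c=hi[L==k]; 
        if len(c)>8: t=c[c[:,2]>c[:,2].max()-.006]; print('  hi',len(c),len(t),np.round(t.mean(0),4),np.round(t.min(0),3),np.round(t.max(0),3))
a=cv2.resize(G['top']['frame'][150:235,235:410],None,fx=4.5,fy=4.5,interpolation=3)
b=cv2.resize(G['scene']['frame'][165:305,235:430],None,fx=4,fy=4,interpolation=3)
save('top1.png',a); save('scene1.png',b)
```

```text
top rect base ((0.5283036231994629, -0.041285619139671326), (0.17755098640918732, 0.4823572337627411), 0.7551308274269104)
 carriage? ((0.5487597584724426, -0.14578592777252197), (0.11449448764324188, 0.26088613271713257), 7.7830424308776855)
  hi 40 31 [ 0.4958 -0.2237  0.0919] [ 0.488 -0.23   0.089] [ 0.502 -0.218  0.095]
  hi 82 77 [ 0.5343 -0.0315  0.0845] [ 0.515 -0.038  0.081] [ 0.553 -0.025  0.087]
  hi 27 27 [ 0.5351 -0.0796  0.0781] [ 0.528 -0.086  0.076] [ 0.541 -0.074  0.08 ]
  hi 137 79 [ 0.5501 -0.1456  0.1072] [ 0.541 -0.157  0.105] [ 0.56  -0.133  0.111]
scene rect base ((0.511976420879364, -0.040974825620651245), (0.1678786724805832, 0.48515674471855164), 5.945214748382568)
 carriage? ((0.5454548597335815, -0.14825685322284698), (0.1169259175658226, 0.2612074315547943), 7.894229412078857)
  hi 75 38 [ 0.4925 -0.2272  0.0909] [ 0.484 -0.233  0.089] [ 0.5   -0.22   0.095]
  hi 105 63 [ 0.5298 -0.0346  0.084 ] [ 0.511 -0.042  0.082] [ 0.552 -0.027  0.088]
  hi 24 19 [ 0.5325 -0.0823  0.0782] [ 0.524 -0.09   0.077] [ 0.539 -0.076  0.083]
  hi 226 99 [ 0.5467 -0.1482  0.1058] [ 0.536 -0.162  0.103] [ 0.559 -0.135  0.109]
```

View pics/top1.png

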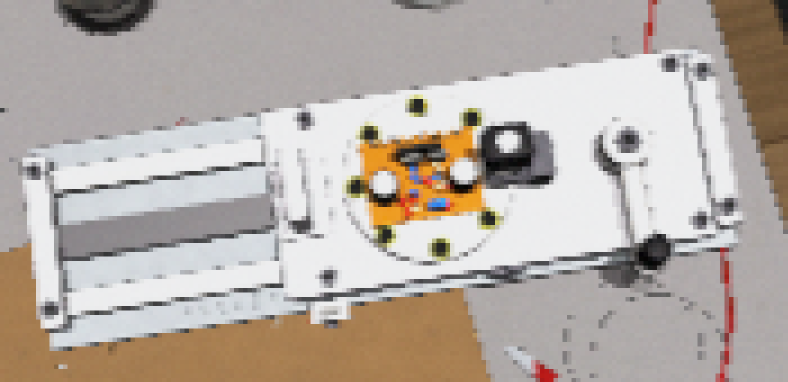

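View pics/scene1.png

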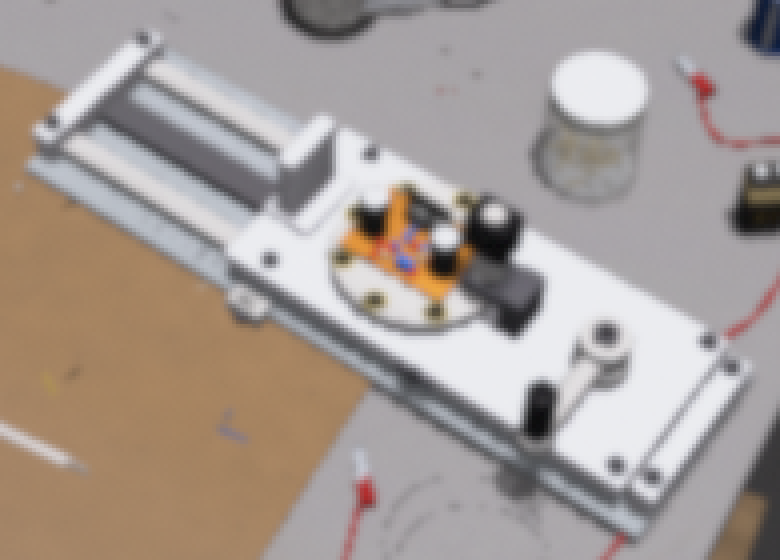

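```bash
cat >> h.py <<'E'
YAW=np.radians(7.8); EX=np.array([np.cos(YAW),np.sin(YAW),0]); EY=np.array([-np.sin(YAW),np.cos(YAW),0])
def plan(p,head=None):
    """units for a row: to world TCP p with tool y at heading deg, tool straight down"""
    s=read_state(); R=Ro.from_rotvec(s['tool_rot'])
    if head is None: R2=R
    else:
        h=np.radians(head); y=np.array([np.cos(h),np.sin(h),0]); z=np.array([0,0,-1.]); R2=Ro.from_matrix(np.stack([np.cross(y,z),y,z],1))
    print(np.round(R.inv().apply(np.array(p)-s['tcp_pos'])/.025,2), np.round((R.inv()*R2).as_rotvec(True)/6,2))
E
python3 - <<'E'
from h import *
plan([.494,-.2255,.2],97.8)
g=eyes.grab_frame('top'); G=[(g,[(348.3,210.7,.023),(308.3,217,.023)])]
# angle from rail direction: carriage edges
g2=eyes.grab_frame('scene'); G.append((g2,[(338,259,.023),(296.5,240.5,.023)]))
for g,l in G:
    P=[world(g,u,v,z) for u,v,z in l]; print(np.round(P,4), np.round([(P[1]-P[0])@EX,(P[1]-P[0])@EY],4))
E
```

```text
[-21.54 -27.78   1.25] [-0.   -0.   -4.16]
[[ 0.492  -0.1519  0.023 ]
 [ 0.4773 -0.0496  0.023 ]] [-0.0007  0.1033]
[[ 0.4928 -0.1491  0.023 ]
 [ 0.4662 -0.0553  0.023 ]] [-0.0136  0.0966]
```

```bash
python3 -m crank '[[-1.5,-2,0,0,0,-0.4],[-3,-3.9,0,0,0,-1],[-4,-5.2,0,0,0,-1.5],[-5,-6.5,0,0,0,-2],[-6,-7.7,0,0,0,-2.5],[-7,-9,0,0,0,-3],[-8,-10.3,0,0,0,-3.5],[-9,-11.6,0,0,0,-4.16],[-10,-12.9,0,0,0,-4.16],[-11,-14.2,0,0,0,-4.16],[-12,-15.5,0,0,0,-4.16],[-13,-16.8,0,0,0,-4.16]]' 0.5 20
python3 -c "
from h import *
plan([.494,-.2255,.2],97.8);print(read_state()['qpos'])"
```

```text
t: 2.4
tcp_pos: [0.3606, 0.1271, 0.2317]
tool_rot: [-0.213, 3.133, 0.0]
contact_force: [1.1, 0.2, -0.1]
opening: 0.0428
grasp_force: 0.0
[ -3.37 -14.7    1.27] [-0.    0.01 -0.  ]
[ 4.43624322e-02  1.97601496e-01  2.00067499e+00  9.76726869e-05
  9.42016491e-01 -1.66256847e+00]
```

```bash
python3 -m crank '[[-0.3,-1.3,0.1,0,0,0],[-0.6,-2.7,0.2,0,0,0],[-0.9,-4.1,0.3,0,0,0],[-1.2,-5.5,0.5,0,0,0],[-1.6,-6.9,0.7,0,0,0],[-1.9,-8.3,0.9,0,0,0],[-2.2,-9.7,1,0,0,0],[-2.5,-11.1,1.1,0,0,0],[-2.9,-12.5,1.2,0,0,0],[-3.2,-13.8,1.27,0,0,0],[-3.37,-14.7,1.27,0,0,0],[-3.37,-14.7,1.27,0,0,0]]'
python3 - <<'E'
from h import *
plan([.494,-.2255,.2],97.8)
g=eyes.grab_frame('wrist'); print(g['fovy'],g['cx'],g['cy']); save('w1.png',g['frame'])
E
```

```text
t: 3.4
tcp_pos: [0.496, -0.2294, 0.1998]
tool_rot: [-0.207, 3.131, -0.007]
contact_force: [0.5, -0.1, 0.3]
opening: 0.0426
grasp_force: 0.0
[ 0.06  0.16 -0.01] [-0.05  0.03 -0.04]
65.70646984690485 320.2775886027035 199.07495264215189
```

View pics/w1.png

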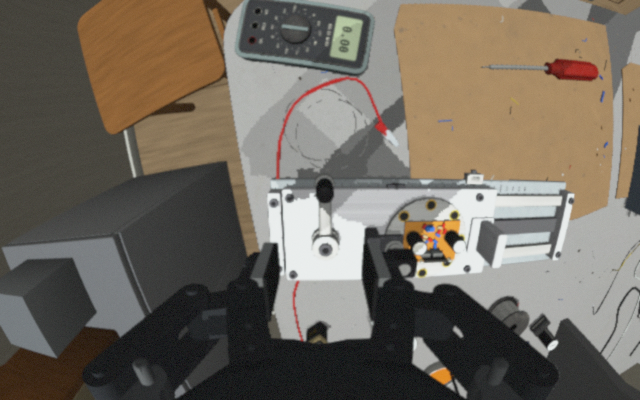

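```bash
cat >> h.py <<'E'
def wfish(g,u,v,z):
    f=200/np.tan(np.radians(g['fovy'])/2); d=np.array([u-g['cx'],v-g['cy']]); r=np.hypot(*d); th=r/f
    ray=np.array([*(d/r*np.sin(th)),np.cos(th)]); R,t=np.array(g['R']),np.array(g['t']); C=-R.T@t; w=R.T@ray
    return C+w*(z-C[2])/w[2]
E
python3 - <<'E'
from h import *
g=eyes.grab_frame('wrist')
for n in ['lever_post_top','mark_clip','plunger_top','pointer_tip','fin_top']:
    for o in spotter.outline_of('wrist',n)[:1]:
        v,u=np.nonzero(o['pixels']); print(n,round(o['p'],2),np.round(o['box'],1),len(u),u.mean().round(1),v.mean().round(1))
for n,u,v,z in [('post',323,184,.092),('pivot',326,240,.058),('ptr',395,186,.023),('mark',475,177,.023)]:
    print(n,np.round(wfish(g,u,v,z),4))
save('w2.png',np.vstack([cv2.resize(g['frame'][165:265,300:400],None,fx=5,fy=5,interpolation=2)[:280],cv2.resize(g['frame'][160:210,390:490],None,fx=5,fy=5,interpolation=2)]))
E
```

```text
lever_post_top 0.79 [309.9 177.  337.8 263.6] 1460 321.0 220.9
mark_clip 0.48 [456.9 171.9 477.2 186.2] 230 469.6 178.6
plunger_top 0.82 [388.3 253.8 416.6 282.8] 476 403.0 261.6
pointer_tip 0.7 [275.2 175.8 503.7 284.3] 18685 385.6 230.5
fin_top 0.95 [276.2 173.5 502.6 286. ] 18614 385.3 230.5
post [ 0.4825 -0.2261  0.092 ]
pivot [ 0.5484 -0.2138  0.058 ]
ptr [ 0.4915 -0.1453  0.023 ]
mark [ 0.4669 -0.0506  0.023 ]
```

View pics/w2.png

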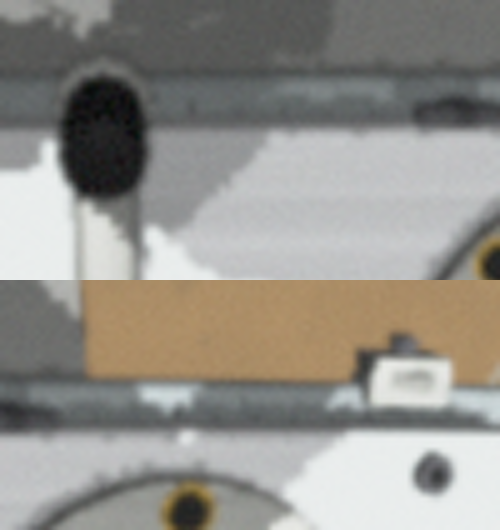

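```bash
cat >> h.py <<'E'
from scipy.cluster.hierarchy import fcluster,linkage
def wcloud(g):
    f=200/np.tan(np.radians(g['fovy'])/2); v,u=np.mgrid[0:400,0:640]; x,y=u-g['cx'],v-g['cy']; r=np.hypot(x,y)+1e-9; th=r/f
    k=np.tan(th)/r; d=g['depth'].copy(); d[th>1.2]=0
    P=np.stack([x*k*d,y*k*d,d],-1); R,t=np.array(g['R']),np.array(g['t']); P=(P-t)@R; P[d==0]=np.nan; return P
def tops(Q,zmin=.076,lo=(.44,-.32),hi=(.62,.03)):
    Q=Q.reshape(-1,3); Q=Q[(Q[:,2]>zmin)&(Q[:,2]<.115)&(Q[:,:2]>lo).all(1)&(Q[:,:2]<hi).all(1)]
    L=fcluster(linkage(Q,'single'),.008,'distance')
    for k in set(L):
        c=Q[L==k]
        if len(c)>15: t=c[c[:,2]>np.percentile(c[:,2],95)-.004]; print('  hi',len(t),np.round(t.mean(0),4),np.round(t.min(0),3),np.round(t.max(0),3))
E
python3 - <<'E'
from h import *
g=eyes.grab_frame('wrist'); P=wcloud(g); print(read_state()['tcp_pos'],-np.array(g['R']).T@g['t'])
tops(P)
print('collar',np.round(P[236:246:4,322:331:4].reshape(-1,3),3).tolist())
for n,u,v in [('clip',472,176),('clip',470,179),('ptr',392,186),('plate',360,200)]: print(n,np.round(P[v,u],4))
E
```

```text
[ 0.49309087 -0.22249338  0.19974772] [ 0.41774203 -0.23317795  0.34262436]
  hi 248 [ 0.4933 -0.2271  0.0918] [ 0.487 -0.235  0.09 ] [ 0.501 -0.22   0.094]
  hi 328 [ 0.5313 -0.0357  0.0847] [ 0.513 -0.044  0.082] [ 0.552 -0.026  0.087]
  hi 145 [ 0.5328 -0.0835  0.0781] [ 0.526 -0.09   0.076] [ 0.541 -0.075  0.08 ]
  hi 140 [ 0.5439 -0.1407  0.1068] [ 0.538 -0.148  0.104] [ 0.556 -0.134  0.109]
collar [[0.544, -0.214, 0.056], [0.547, -0.209, 0.047], [0.551, -0.204, 0.036], [0.546, -0.213, 0.061], [0.547, -0.209, 0.058], [0.556, -0.203, 0.036], [0.55, -0.213, 0.062], [0.549, -0.209, 0.062], [0.561, -0.202, 0.035]]
clip [ 0.4652 -0.0455  0.0145]
clip [ 0.4686 -0.0493  0.0181]
ptr [ 0.4882 -0.1463  0.0306]
plate [ 0.5069 -0.1786  0.0352]
```

Run:
```python
from h import *
g=eyes.grab_frame('top'); print(world(g,374.6,181.1,.06), world(g,np.array([374]),np.array([181])))
g=eyes.grab_frame('scene'); print(world(g,235+605/4,165+333/4,.06))
plan([.4937,-.2260,.066],97.8)
```

```text
[ 0.56001555 -0.21677271  0.06      ] [[ 0.43875238 -0.13882962  0.59511878]]
[ 0.55942213 -0.2162368   0.06      ]
[ 0.   -0.12  5.35] [-0.    0.    0.01]
```

```bash
python3 -m crank '[[0,-0.1,1,0,0,0],[0,-0.12,2,0,0,0],[0,-0.12,3,0,0,0],[0,-0.12,4,0,0,0],[0,-0.12,5,0,0,0],[0,-0.12,5.35,0,0,0],[0,-0.12,5.35,0,0,0],[0,-0.12,5.35,0,0,0]]' && python3 -m crank '[[0,0,0,0,0,0],[0,0,0,0,0,0],[0,0,0,0,0,0],[0,0,0,0,0,0],[0,0,0,0,0,0],[0,0,0,0,0,0]]' 0 20
python3 - <<'E'
from h import *
c=np.array([.559,-.2165]);p=np.array([.4937,-.226]); r=p-c; print(np.hypot(*r),np.degrees(np.arctan2(*-r[::-1])))
R=Ro.from_rotvec(read_state()['tool_rot'])
for a in [.15,.3,.45,.6,.75,.9,1.0]:
    q=np.array([np.cos(a)*r[0]-np.sin(a)*r[1],np.sin(a)*r[0]+np.cos(a)*r[1]])-r; print(a,np.round(R.inv().apply([*q,0])/.025,2))
E
```

```text
t: 4.57
tcp_pos: [0.494, -0.2266, 0.0661]
tool_rot: [0.214, -3.134, -0.0]
contact_force: [1.0, 0.7, -0.3]
opening: 0.0427
grasp_force: 0.0
t: 5.07
tcp_pos: [0.4947, -0.2273, 0.0673]
tool_rot: [-0.213, 3.132, -0.003]
contact_force: [-0.3, 0.3, 7.4]
opening: 0.0155
grasp_force: 22.2
0.0659874230440923 8.277455084184922
0.15 [-0.03 -0.39  0.  ]
0.3 [-0.12 -0.78  0.  ]
0.45 [-0.27 -1.15  0.  ]
0.6 [-0.47 -1.49  0.  ]
0.75 [-0.72 -1.79  0.01]
0.9 [-1.02 -2.06  0.01]
1.0 [-1.23 -2.21  0.01]
```

```bash
python3 -m crank '[[0,-0.2,-0.04,0,0,0],[-0.03,-0.39,-0.04,0,0,0],[-0.07,-0.6,-0.04,0,0,0],[-0.12,-0.78,-0.04,0,0,0],[-0.19,-0.97,-0.04,0,0,0],[-0.27,-1.15,-0.04,0,0,0],[-0.37,-1.33,-0.04,0,0,0],[-0.47,-1.49,-0.04,0,0,0]]' && python3 -m crank '[[-0.12,-0.15,0,0,0,0],[-0.25,-0.3,0,0,0,0],[-0.4,-0.44,0,0,0,0],[-0.55,-0.57,0,0,0,0],[-0.65,-0.65,0,0,0,0],[-0.76,-0.72,0,0,0,0],[-0.76,-0.72,0,0,0,0],[-0.76,-0.72,0,0,0,0]]'
```

```text
t: 5.73
tcp_pos: [0.5083, -0.2615, 0.067]
tool_rot: [0.215, -3.129, -0.004]
contact_force: [-5.4, 2.9, 7.1]
opening: 0.0152
grasp_force: 22.5
t: 6.4
tcp_pos: [0.5303, -0.2767, 0.0668]
tool_rot: [0.214, -3.131, -0.003]
contact_force: [-2.5, 2.8, 5.1]
opening: 0.0153
grasp_force: 22.5
```

```bash
python3 -m crank '[[0,0,0,0,0,0],[0,0,0,0,0,0],[0,0,0,0,0,0],[0,0,-1,0,0,0],[0,0,-2,0,0,0],[0,0,-3,0,0,0],[0,0,-3.6,0,0,0],[0,1,-3.6,0,0,0],[0,2.3,-3.6,0,0,0],[0,3.6,-3.6,0,0,0],[0,4.9,-3.6,0,0,0],[0,5.5,-3.6,0,0,0]]' 0.5
python3 - <<'E'
from h import *
g=eyes.grab_frame('top'); P=world(g,*np.meshgrid(np.arange(640),np.arange(400))); 
print('post');tops(P,.085,(.47,-.31),(.58,-.2)); print('fin'); tops(P,.076,(.5,-.07),(.57,0))
plan([.532,-.034,.15],97.8)
E
```

```text
t: 7.4
tcp_pos: [0.5116, -0.1378, 0.1566]
tool_rot: [0.215, -3.132, -0.003]
contact_force: [0.7, 0.1, 1.1]
opening: 0.0431
grasp_force: 0.0
post
  hi 29 [ 0.534  -0.2733  0.0911] [ 0.528 -0.279  0.089] [ 0.54  -0.267  0.094]
finTraceback (most recent call last):
  File "<stdin>", line 3, in <module>
  File "h.py", line 31, in tops
    L=fcluster(linkage(Q,'single'),.008,'distance')
               ~~~~~~~^^^^^^^^^^^^
    n = distance.num_obs_y(y)
    raise ValueError("The number of observations cannot be determined on "
                     "an empty distance matrix.")
ValueError: The number of observations cannot be determined on an empty distance matrix.
```

```bash
python3 -m crank '[[-0.4,1.2,0.2,0,0,0],[-0.8,2.4,0.26,0,0,0],[-1.2,3.5,0.26,0,0,0],[-1.37,4.01,0.26,0,0,0],[-1.37,4.01,0.26,0,0,0],[-1.37,4.01,1.2,0,0,0],[-1.37,4.01,2.2,0,0,0],[-1.37,4.01,3.1,0,0,0],[-1.37,4.01,3.75,0,0,0],[-1.37,4.01,3.75,0,0,0],[-1.37,4.01,3.75,0,0,0]]' 0.4 && python3 -m crank '[[0,0,0,0,0,0],[0,0,0,0,0,0],[0,0,0,0,0,0],[0,0,0,0,0,0],[0,0,0,0,0,0],[0,0,0,0,0,0]]' 0 40
python3 - <<'E'
from h import *
g=eyes.grab_frame('wrist'); save('w3.png',g['frame'])
E
```

```text
t: 8.37
tcp_pos: [0.5337, -0.0384, 0.0624]
tool_rot: [0.212, -3.133, 0.0]
contact_force: [-0.4, -0.8, -0.0]
opening: 0.0342
grasp_force: 0.0
t: 8.87
tcp_pos: [0.534, -0.0348, 0.0642]
tool_rot: [-0.211, 3.132, 0.004]
contact_force: [0.9, 10.6, -1.6]
opening: 0.0113
grasp_force: 40.5
```

View pics/w3.png

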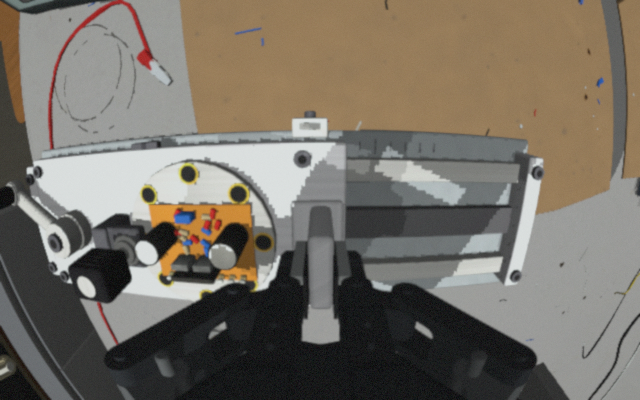

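```bash
python3 -m crank '[[0,0.3,0,0,0,0],[0,0.65,0,0,0,0],[0,1,0,0,0,0],[0,1.4,0,0,0,0],[0,1.8,0,0,0,0],[0,2.2,0,0,0,0],[0,2.6,0,0,0,0],[0,3,0,0,0,0],[0,3.3,0,0,0,0],[0,3.5,0,0,0,0],[0,3.5,0,0,0,0],[0,3.5,0,0,0,0]]'
python3 - <<'E'
from h import *
g=eyes.grab_frame('wrist')
a=cv2.resize(g['frame'][80:210,170:430],None,fx=3,fy=3,interpolation=2); save('w4.png',a)
E
```

```text
t: 9.92
tcp_pos: [0.5224, 0.049, 0.0642]
tool_rot: [-0.214, 3.132, -0.002]
contact_force: [-1.7, -2.3, 1.2]
opening: 0.0113
grasp_force: 41.2
```

View pics/w4.png

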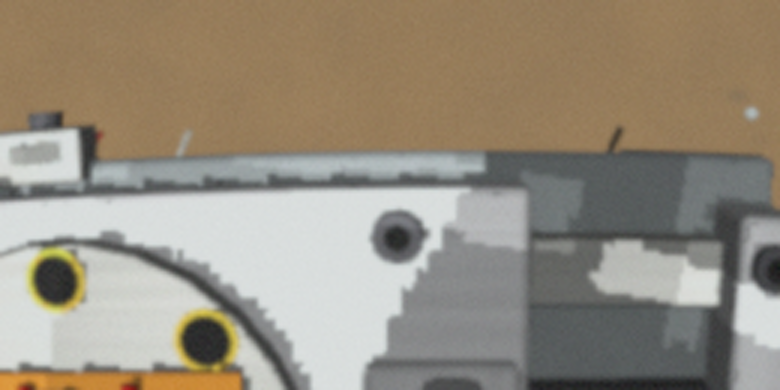

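Run:
```python
from h import *
g=eyes.grab_frame('wrist'); s=eyes.grab_frame('scene')
a=cv2.resize(g['frame'][105:165,90:230],None,fx=5.5,fy=5.5,interpolation=2)[:,:770]
b=cv2.resize(s['frame'][215:285,260:400],None,fx=5.5,fy=5.5,interpolation=2)[:,:770][:265]
save('w5.png',np.vstack([a,b])); print(a.shape,b.shape)
r=spotter.outline_of('scene','mark_clip'); print([(round(o['p'],2),o['box']) for o in r])
```

```text
(330, 770, 3) (265, 770, 3)
[(0.39, [291.9, 236.7, 303.8, 246.1]), (0.19, [264.5, 182.5, 380.8, 266.5])]
```

View pics/w5.png

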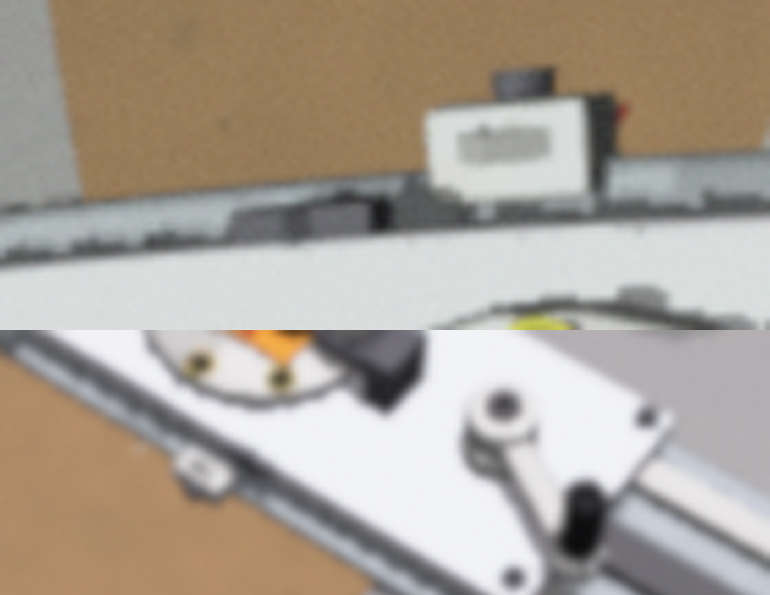

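Run:
```python
from h import *
g=eyes.grab_frame('wrist'); P=wcloud(g)
def px(x,y): return 90+x/5.5,105+y/5.5
o=None
for n,x,y,z in [('ptr',300,238,.023),('ptrL',235,235,.03),('ptrR',375,225,.03),('ptrRtop',390,228,.035),('clipL',428,150,.018),('clipR',588,150,.018),('tabL',458,145,.02),('tabR',550,145,.02),('dark',523,85,.015)]:
    u,v=px(x,y); w=wfish(g,u,v,z); o=w if o is None else o
    print(n,np.round(w,4),'y rel',round((w-o)@EY*1000,1),'depth',np.round(P[int(round(v)),int(round(u))],4))
# depth profile of the clip and the pointer in base coordinates
C=np.array([.469,-.0505,0]); Q=P[110:150,125:205].reshape(-1,3); b=np.stack([(Q-C)@EX,(Q-C)@EY,Q[:,2]],1)*1000
m=(b[:,0]>-12)&(b[:,0]<9)&(b[:,2]>6)&(b[:,2]<33); b=b[m]
for y0 in range(-36,20,2):
    k=b[(b[:,1]>=y0)&(b[:,1]<y0+2)]
    if len(k): print(y0,len(k),'z',k[:,2].max().round(1),'x',k[:,0].min().round(1))
```

```text
ptr [ 0.4843 -0.0749  0.023 ] y rel 0.0 depth [ 0.4814 -0.0665  0.0361]
ptrL [ 0.4832 -0.0803  0.03  ] y rel -5.1 depth [ 0.4821 -0.0759  0.0362]
ptrR [ 0.4805 -0.0601  0.03  ] y rel 15.2 depth [ 0.4799 -0.0583  0.0335]
ptrRtop [ 0.4797 -0.0553  0.035 ] y rel 20.1 depth [ 0.4804 -0.0582  0.0296]
clipL [ 0.473  -0.0596  0.018 ] y rel 16.8 depth [ 0.4731 -0.0605  0.016 ]
clipR [ 0.4714 -0.038   0.018 ] y rel 38.3 depth [ 0.4718 -0.0397  0.0137]
tabL [ 0.4718 -0.0544  0.02  ] y rel 22.0 depth [ 0.4719 -0.0558  0.0176]
tabR [ 0.4709 -0.0422  0.02  ] y rel 34.3 depth [ 0.4711 -0.0434  0.0171]
dark [ 0.4646 -0.0485  0.015 ] y rel 28.9 depth [ 0.4645 -0.0495  0.0129]
-36 9 z 13.4 x 5.8
-34 10 z 12.7 x 5.9
-32 10 z 12.8 x 5.4
-30 10 z 31.6 x 5.5
-28 7 z 32.5 x 5.5
-26 9 z 32.8 x 5.7
-24 11 z 32.8 x 5.8
-22 15 z 24.9 x 5.3
-20 17 z 32.4 x 5.4
-18 16 z 32.1 x 5.6
-16 13 z 32.5 x 5.7
-14 9 z 32.7 x 6.2
-12 15 z 32.5 x -0.1
-10 52 z 32.9 x -2.4
-8 47 z 17.8 x -2.4
-6 42 z 19.2 x -2.8
-4 46 z 21.3 x -6.0
-2 49 z 23.1 x -5.9
0 69 z 24.3 x -6.4
2 90 z 22.9 x -6.3
4 58 z 20.0 x -3.4
6 49 z 18.0 x -2.7
8 53 z 18.4 x -2.7
10 117 z 18.2 x -2.5
12 19 z 13.7 x 5.3
14 5 z 12.3 x 6.0
```

Run:
```python
from h import *
g=eyes.grab_frame('wrist'); P=wcloud(g); C=np.array([.469,-.0505,0])
np.set_printoptions(linewidth=250)
U=slice(126,168,2)
for v in range(136,152): 
    b=P[v,U]-C; print(v,' '.join(f'{a:4.0f},{c:3.0f}' for a,c in zip(b@EY*1000,P[v,U,2]*1000)))
print(cv2.cvtColor(g['frame'],cv2.COLOR_RGB2GRAY)[136:152,U])
```

```text
136  -56,  3  -53,  4  -52,  3  -49,  4  -47,  4  -45,  4  -43,  4  -43,  2  -40,  4  -38,  4  -37,  3  -35,  3  -33,  4  -31,  4  -29,  3  -28,  3  -26,  3  -20, 11  -19, 10  -17, 10  -15, 11
137  -56,  2  -53,  4  -51,  5  -49,  5  -47,  4  -46,  3  -43,  4  -42,  4  -40,  4  -38,  4  -36,  4  -31, 10  -28, 11  -27, 11  -25, 11  -24, 10  -22, 11  -20, 11  -18, 11  -17, 11  -15, 12
138  -55,  4  -53,  4  -52,  3  -50,  3  -47,  4  -41, 10  -40,  9  -37, 11  -36, 10  -33, 11  -31, 12  -30, 12  -28, 12  -27, 11  -24, 12  -23, 12  -22, 11  -19, 12  -18, 12  -16, 12  -14, 12
139  -51,  9  -49, 10  -46, 11  -45, 10  -42, 11  -40, 12  -39, 11  -37, 12  -35, 12  -33, 12  -31, 12  -29, 13  -28, 11  -26, 13  -25, 11  -22, 13  -21, 13  -20, 11  -18, 12  -16, 12  -15, 12
140  -49, 12  -48, 11  -46, 11  -43, 13  -43, 11  -40, 12  -39, 12  -37, 12  -35, 12  -34, 11  -32, 12  -29, 13  -19, 26  -18, 25  -24, 12  -23, 11  -21, 12  -19, 12  -18, 12  -16, 13  -15, 12
141  -50, 11  -48, 11  -47, 11  -43, 13  -42, 12  -40, 12  -38, 12  -36, 13  -35, 12  -33, 12  -31, 12  -30, 12  -15, 33  -13, 34  -12,
[... 2680 characters left out ...]
88]
 [179 183 179 123 105 102 103 100  82  78  94 109 110 108 110  92  36  35  83  88  86]
 [175 181 173 115 107 105 110 103  85  77  97 107 107 105 108  93  36  40  84  88  88]
 [159 169 157 108 108 106 107 105  81  77  93 105 106 105 105  93  49  61  92  98 104]
 [134 152 140 104 107 109 108 105  83  80  94 104 111 114 119 114 103 119 134 143 153]
 [100 118 108  99 113 121 125 123 103 104 122 138 148 159 168 173 176 188 194 190 200]
 [107 117 119 127 148 158 165 167 150 158 181 189 199 196 204 209 212 215 217 207 217]
 [159 162 179 184 192 198 204 204 199 201 204 215 216 213 218 219 218 221 219 216 220]
 [202 194 211 214 214 217 217 216 216 218 215 220 219 220 220 220 219 220 219 220 220]]
```

```bash
python3 -m crank '[[0,0.2,0,0,0,0],[0,0.4,0,0,0,0],[0,0.6,0,0,0,0],[0,0.77,0,0,0,0],[0,0.77,0,0,0,0],[0,0.77,0,0,0,0],[0,0.77,0,0,0,0]]'
cat > prof.py <<'E'
from h import *
g=eyes.grab_frame('wrist'); P=wcloud(g); C=np.array([.469,-.0505,0])
Q=P[:,:300].reshape(-1,3); x,y,z=(Q-C)@EX*1000,(Q-C)@EY*1000,Q[:,2]*1000
m=(x<5)&(x>-12)&(abs(y)<30)&(z>14)&(z<26); print('clip y',np.percentile(y[m],[0,2,50,98,100]).round(1)); k=m&(z>21); print('tab',y[k].mean().round(1),k.sum())
for zl in (24,28): 
    for xm in (9,10,11,12):
        m=(x<xm)&(x>-12)&(abs(y)<40)&(z>zl+2)&(z<40); 
        if m.any(): print('ptr',xm,m.sum(),np.percentile(y[m],[0,2,50,98,100]).round(1))
save('w6.png',cv2.resize(g['frame'][90:180,60:200],None,fx=5.5,fy=5.5,interpolation=2))
E
python3 prof.py
```

```text
t: 10.8
tcp_pos: [0.5197, 0.0681, 0.0641]
tool_rot: [-0.213, 3.133, -0.001]
contact_force: [-0.9, -4.4, 6.1]
opening: 0.011
grasp_force: 41.8
clip y [-11.  -10.1   2.6  11.2  11.6]
tab 0.9 35
ptr 9 139 [-9.5 -8.8  1.8 10.4 10.6]
ptr 10 189 [-9.5 -8.8  2.  10.5 39.3]
ptr 11 409 [-39.3 -34.3   4.8  38.4  39.7]
ptr 12 591 [-39.8 -36.    5.   38.9  40. ]
ptr 9 136 [-9.5 -8.8  1.7 10.4 10.6]
ptr 10 182 [-9.5 -8.8  1.8 10.4 10.6]
ptr 11 335 [-39.3 -34.4   3.3  37.2  39.7]
ptr 12 517 [-39.8 -36.6   3.8  38.2  40. ]
```

View pics/w6.png

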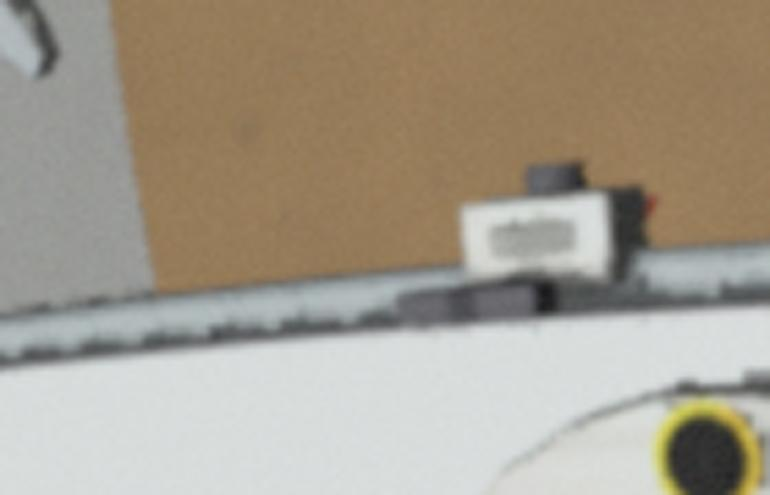

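```bash
python3 -m crank '[[0,0,0,0,0,0],[0,0,0,0,0,0],[0,0,0,0,0,0],[0,0,-1,0,0,0],[0,0,-2,0,0,0],[0,0,-3,0,0,0],[0,0,-3.5,0,0,0],[0.2,-1.2,-3.5,0,0,0],[0.4,-2.6,-3.5,0,0,0],[0.6,-4,-3.5,0,0,0],[0.8,-5.4,-3.5,0,0,0],[1,-6.8,-3.5,0,0,0]]' 0.4 20
python3 -m crank '[[0.15,-1.2,0,0,0,0],[0.3,-2.2,0,0,0,0],[0.39,-2.73,0,0,0,0],[0.39,-2.73,0,0,0,0],[0.39,-2.73,0,0,0,0]]'
python3 - <<'E'
from h import *
g=eyes.grab_frame('wrist'); P=wcloud(g); tops(P,.085,(.48,-.22),(.58,-.13)); 
s=read_state(); d=P.reshape(-1,3)
plan([.518,-.1725,.066],97.8)
E
```

```text
t: 11.85
tcp_pos: [0.5171, -0.1041, 0.1505]
tool_rot: [-0.214, 3.134, 0.001]
contact_force: [0.9, 0.2, -1.0]
opening: 0.0341
grasp_force: 0.0
t: 12.27
tcp_pos: [0.5165, -0.1716, 0.1502]
tool_rot: [0.211, -3.134, -0.002]
contact_force: [0.3, 1.0, -0.9]
opening: 0.0343
grasp_force: 0.0
  hi 370 [ 0.5171 -0.1752  0.0918] [ 0.51  -0.183  0.089] [ 0.526 -0.168  0.094]
[-0.06 -0.08  3.37] [ 0.02 -0.01 -0.  ]
```

```bash
python3 prof.py
```

```text
Traceback (most recent call last):
  File "prof.py", line 4, in <module>
    m=(x<5)&(x>-12)&(abs(y)<30)&(z>14)&(z<26); print('clip y',np.percentile(y[m],[0,2,50,98,100]).round(1)); k=m&(z>21); print('tab',y[k].mean().round(1),k.sum())
                                                              ~~~~~~~~~~~~~^^^^^^^^^^^^^^^^^^^^^^
IndexError: index -1 is out of bounds for axis 0 with size 0
```

```bash
sed -i 's/P\[:,:300\]/P[:260]/' prof.py; python3 -m crank '[[-0.06,-0.08,0,0,0,-1.2],[-0.06,-0.08,0,0,0,-2.4],[-0.06,-0.08,0,0,0,-3.6],[-0.06,-0.08,0,0,0,-4.8],[-0.06,-0.08,0,0,0,-5.37],[-0.06,-0.08,0,0,0,-5.37]]' 0.35
python3 - <<'E'
from h import *
print(read_state()['qpos'][5]); plan([.5175,-.174,.064],130)
s=read_state(); R=Ro.from_rotvec(s['tool_rot']); c=np.array([.545,-.1141,.064]); h=np.radians(130); yt=np.array([np.cos(h),np.sin(h),0])
p0=np.array([.5175,-.174,.064])
for a in [1,.9,.75,.6,.45,.3,.15,0,-.04]:
    p=c+.065*(-np.cos(a)*EX-np.sin(a)*EY)+.007*yt; print(a,np.round(R.inv().apply(p-p0)/.025,2))
tops(wcloud(eyes.grab_frame('wrist')),.085,(.48,-.22),(.58,-.13))
E
python3 prof.py
```

```text
t: 12.87
tcp_pos: [0.5185, -0.1717, 0.1505]
tool_rot: [1.079, -2.95, -0.002]
contact_force: [-0.5, 0.2, -0.4]
opening: 0.0299
grasp_force: 0.0
-2.79732414465053
[ 0.09 -0.05  3.46] [ 0.01 -0.    0.03]
1 [-0.03  0.31  0.  ]
0.9 [0.07 0.55 0.  ]
0.75 [0.17 0.92 0.  ]
0.6 [0.21 1.31 0.  ]
0.45 [0.2 1.7 0. ]
0.3 [0.12 2.08 0.  ]
0.15 [-0.01  2.45  0.  ]
0 [-0.19  2.79  0.  ]
-0.04 [-0.25  2.88  0.  ]
  hi 373 [ 0.5172 -0.1758  0.0918] [ 0.51  -0.183  0.089] [ 0.526 -0.168  0.094]
clip y [-11.7 -11.4  -2.2  10.3  10.7]
tab -0.6 15
ptr 9 74 [-11.1 -10.6  -1.2   9.1   9.5]
ptr 10 104 [-15.5 -10.6  -0.6  34.1  35.6]
ptr 11 204 [-40.  -37.6  -2.8  34.5  38.6]
ptr 12 279 [-40.  -38.3  -3.   35.   39.1]
ptr 9 65 [-11.1 -10.6  -1.5   8.5   9.5]
ptr 10 90 [-15.5 -10.7  -1.2  32.   35.6]
ptr 11 161 [-40.  -37.2  -2.7  33.7  38.6]
ptr 12 234 [-40.  -38.3  -2.9  33.3  38.6]
```

```bash
python3 -m crank '[[0.09,-0.05,0,0,0,0.5],[0.09,-0.05,0.5,0,0,1],[0.09,-0.05,1.5,0,0,1],[0.09,-0.05,2.5,0,0,1],[0.09,-0.05,3.2,0,0,1],[0.09,-0.05,3.46,0,0,1],[0.09,-0.05,3.46,0,0,1]]'
python3 - <<'E'
from h import *
s=read_state(); print(s['qpos']); R=Ro.from_rotvec(s['tool_rot']); c=np.array([.545,-.1141,.064]); yt=R.as_matrix()[:,1]; print(np.degrees(np.arctan2(yt[1],yt[0])))
for a in [1,.9,.75,.6,.45,.3,.15,0,-.04]:
    p=c+.065*(-np.cos(a)*EX-np.sin(a)*EY)+.007*yt; print(a,np.round(R.inv().apply(p-s['tcp_pos'])/.025,2))
E
```

```text
t: 13.55
tcp_pos: [0.5167, -0.1751, 0.0625]
tool_rot: [0.917, -3.002, -0.005]
contact_force: [0.0, -1.5, 0.2]
opening: 0.0293
grasp_force: 0.0
[-5.31742618e-01  6.78808992e-01  1.75996869e+00  1.22429874e-04
  7.06753569e-01 -2.69571056e+00]
123.9807190654687
1 [-0.08  0.33 -0.06]
0.9 [ 0.05  0.56 -0.06]
0.75 [ 0.19  0.92 -0.06]
0.6 [ 0.27  1.3  -0.05]
0.45 [ 0.3   1.69 -0.05]
0.3 [ 0.26  2.08 -0.05]
0.15 [ 0.17  2.46 -0.05]
0 [ 0.03  2.82 -0.05]
-0.04 [-0.02  2.91 -0.05]
```

```bash
python3 -m crank '[[-0.05,0.2,0,0,0,0],[0,0.4,0,0,0,0],[0.05,0.57,0,0,0,0],[0.12,0.75,0,0,0,0],[0.19,0.92,0,0,0,0],[0.24,1.1,0,0,0,0],[0.27,1.3,0,0,0,0],[0.3,1.5,0,0,0,0],[0.3,1.69,0,0,0,0],[0.29,1.88,0,0,0,0],[0.26,2.08,0,0,0,0],[0.22,2.27,0,0,0,0]]'
python3 -m crank '[[-0.05,0.18,0,0,0,0],[-0.11,0.36,0,0,0,0],[-0.18,0.5,0,0,0,0],[-0.22,0.6,0,0,0,0],[-0.22,0.6,0,0,0,0]]'
python3 - <<'E'
from h import *
tops(wcloud(eyes.grab_frame('wrist')),.085,(.45,-.16),(.52,-.08))
E
python3 prof.py
```

```text
t: 14.55
tcp_pos: [0.481, -0.1317, 0.0639]
tool_rot: [0.919, -3.004, -0.001]
contact_force: [-0.2, -3.2, -0.5]
opening: 0.0299
grasp_force: 1.3
t: 14.97
tcp_pos: [0.4782, -0.1171, 0.0641]
tool_rot: [-0.92, 3.003, -0.003]
contact_force: [-0.1, -5.1, -0.7]
opening: 0.0299
grasp_force: 2.1
  hi 427 [ 0.4548 -0.1023  0.1123] [ 0.45  -0.111  0.11 ] [ 0.472 -0.091  0.115]
  hi 545 [ 0.4841 -0.1463  0.1123] [ 0.477 -0.16   0.11 ] [ 0.492 -0.129  0.115]
clip y [-12.1 -11.5  -6.9   1.4   3.9]
tab nan 0prof.py:4: RuntimeWarning: Mean of empty slice.
  m=(x<5)&(x>-12)&(abs(y)<30)&(z>14)&(z<26); print('clip y',np.percentile(y[m],[0,2,50,98,100]).round(1)); k=m&(z>21); print('tab',y[k].mean().round(1),k.sum())
  ret = ret.dtype.type(ret / rcount)
```

```bash
python3 -m crank '[[-0.03,0.07,0,0,0,0],[-0.07,0.14,0,0,0,0],[-0.07,0.14,0,0,0,0],[-0.07,0.14,0,0,0,0]]'
```

```text
t: 15.4
tcp_pos: [0.4796, -0.1159, 0.0644]
tool_rot: [-0.919, 3.0, -0.01]
contact_force: [-0.2, -13.0, -2.7]
opening: 0.03
grasp_force: 5.2
```

```bash
python3 -m crank '[[0.03,-0.25,0,0,0,0],[0.03,-0.25,-1,0,0,0],[0.03,-0.25,-2,0,0,0],[0.03,-0.25,-3,0,0,0],[0.03,-0.25,-4.2,0,0,0],[-0.8,0,-4.2,0,0,1.1],[-1.6,0.2,-4.2,0,0,2.2],[-2.5,0.6,-4.2,0,0,3.3],[-3.2,1,-4.2,0,0,4.4],[-3.4,1.15,-4.2,0,0,5.5],[-3.4,1.15,-4.2,0,0,6.6],[-3.4,1.15,-4.2,0,0,7.7]]' 0.5
python3 -m crank '[[0,0,0,0,0,1.1],[0,0,0,0,0,2.2],[0,0,0,0,0,3.3],[0,0,0,0,0,4.4],[0,0,0,0,0,5.5],[0,0,0,0,0,6.6],[0,0,0,0,0,7.7],[0,0,0,0,0,8.8],[0,0,0,0,0,9.9],[0,0,0,0,0,11],[0,0,0,0,0,11.6],[0,0,0,0,0,11.6]]'
python3 - <<'E'
from h import *
g=eyes.grab_frame('wrist'); tops(wcloud(g),.08,(.45,-.16),(.6,.1)); save('w7.png',g['frame'])
plan([.534,-.0446,.17],7.8)
for n in ['top','scene']:
    g=eyes.grab_frame(n); P=world(g,*np.meshgrid(np.arange(640),np.arange(400))); print(n); tops(P,.085,(.45,-.2),(.6,.06))
E
python3 prof.py
```

```text
t: 16.4
tcp_pos: [0.5304, -0.0394, 0.1685]
tool_rot: [-0.34, -3.12, -0.003]
contact_force: [1.2, 0.1, -0.6]
opening: 0.043
grasp_force: 0.0
t: 17.4
tcp_pos: [0.5303, -0.0403, 0.1686]
tool_rot: [-2.056, -2.371, 0.0]
contact_force: [0.2, 0.8, -0.4]
opening: 0.0429
grasp_force: 0.0
  hi 853 [0.5183 0.0674 0.0848] [0.498 0.06  0.082] [0.539 0.076 0.088]
  hi 913 [ 0.5341 -0.0452  0.107 ] [ 0.523 -0.06   0.104] [ 0.545 -0.032  0.109]
[-0.18  0.12 -0.05] [-0.02 -0.02  0.08]
top
  hi 29 [ 0.4811 -0.1217  0.0919] [ 0.475 -0.128  0.09 ] [ 0.489 -0.116  0.094]
scene
  hi 78 [ 0.5327 -0.0463  0.1061] [ 0.523 -0.058  0.104] [ 0.544 -0.034  0.109]
  hi 31 [ 0.478  -0.1247  0.0914] [ 0.472 -0.132  0.09 ] [ 0.484 -0.119  0.094]
clip y [-9.9 -9.7  2.6 11.2 11.7]
tab 0.5 17
ptr 9 50 [-9.4 -9.3 -0.1 10.1 10.1]
ptr 10 75 [-9.4 -9.2  0.6 10.1 10.4]
ptr 11 124 [-39.9 -16.2   1.4  34.5  37.8]
ptr 12 186 [-39.9 -35.5   1.3  37.1  39.8]
ptr 9 50 [-9.4 -9.3 -0.1 10.1 10.1]
ptr 10 75 [-9.4 -9.2  0.6 10.1 10.4]
ptr 11 124 [-39.9 -16.2   1.4  34.5  37.8]
ptr 12 186 [-39.9 -35.5   1.3  37.1  39.8]
```

View pics/w7.png

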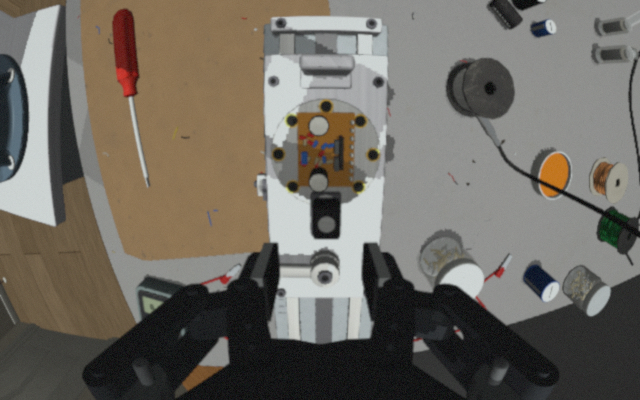

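```bash
python3 -m crank '[[-0.18,0.12,0.5,0,0,0.08],[-0.18,0.12,1.5,0,0,0.08],[-0.18,0.12,2.5,0,0,0.08],[-0.18,0.12,3.2,0,0,0.08],[-0.18,0.12,3.64,0,0,0.08],[-0.18,0.12,3.64,0,0,0.08],[-0.18,0.12,3.64,0,0,0.08]]' && python3 -m crank '[[0,0,0,0,0,0],[0,0,0,0,0,0],[0,0,0,0,0,0],[0,0,0,0,0,0],[0,0,0,0,0,0],[0,0,0,0,0,0]]' 0 60
```

```text
t: 18.18
tcp_pos: [0.535, -0.0456, 0.0774]
tool_rot: [-2.066, -2.365, 0.001]
contact_force: [0.9, 0.0, -0.6]
opening: 0.0427
grasp_force: 0.0
t: 18.68
tcp_pos: [0.5353, -0.0459, 0.0793]
tool_rot: [2.065, 2.365, 0.0]
contact_force: [-1.4, -0.7, 6.4]
opening: 0.019
grasp_force: 60.2
```

```bash
python3 -m crank '[[0,0,-0.1,0,0,0],[0,0,-0.2,0,0,0],[0,0,-0.3,0,0,0],[0,0,-0.4,0,0,0],[0,0,-0.5,0,0,0],[0,0,-0.58,0,0,0],[0,0,-0.58,0,0,0],[0,0,-0.58,0,0,0]]'
```

```text
t: 19.35
tcp_pos: [0.5353, -0.0458, 0.0925]
tool_rot: [2.066, 2.366, -0.0]
contact_force: [0.9, -4.6, -9.7]
opening: 0.0188
grasp_force: 58.9
```

```bash
python3 -m crank '[[0,0,-0.05,0,0,0],[0,0,-0.1,0,0,0],[0,0,-0.1,0,0,0],[0,0,-0.1,0,0,0],[0,0,-0.1,0,0,0],[0,0,-0.1,0,0,0]]'
python3 - <<'E'
from h import *
g=eyes.grab_frame('scene'); P=world(g,*np.meshgrid(np.arange(640),np.arange(400))); tops(P,.085,(.45,-.2),(.5,-.09))
E
python3 prof.py
```

```text
t: 19.85
tcp_pos: [0.5352, -0.0458, 0.0935]
tool_rot: [-2.067, -2.366, 0.0]
contact_force: [3.9, -5.2, -20.8]
opening: 0.019
grasp_force: 60.9
  hi 34 [ 0.478  -0.1244  0.0908] [ 0.471 -0.131  0.089] [ 0.486 -0.117  0.093]
clip y [-10.4 -10.1   4.1  10.9  11.1]
tab 0.8 16
ptr 9 103 [-10.2  -9.8   2.1  10.3  10.7]
ptr 10 143 [-10.3  -9.8   1.5  10.3  10.7]
ptr 11 212 [-29.  -15.4   1.9  35.8  38.7]
ptr 12 329 [-39.  -34.1   2.1  37.2  39.5]
ptr 9 103 [-10.2  -9.8   2.1  10.3  10.7]
ptr 10 142 [-10.3  -9.8   1.5  10.3  10.7]
ptr 11 211 [-29.  -15.5   1.7  35.8  38.7]
ptr 12 328 [-39.  -34.1   2.1  37.2  39.5]
```

The pull force has risen from 9.7 N to 20.8 N, so the plunger is at its stop. The pointer is on the mark and the lever is locked, so I'm handing in.

```bash
python3 -c "
from h import *
print(ticket.job_done())"
```

```text
the job is handed in; nothing more can be done
None
```

The job is handed in with the carriage locked within about 1 mm of the mark by my measurement and the plunger held up at its stop; the hand-in returned no verdict, and I didn't re-measure the index plate or the loose items.

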